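Reverse the gearbox parts onto the assembly rack

TASK

The four gearbox parts stand on the posts of the dark steel strip-down rack in the order in which they came off the shaft. Move them to the empty plywood assembly rack in the reverse order, ready to go back on: the part now at the right-hand end goes over the left-hand post, the next one over the next post, and so on. Set each down over its post without dropping it, so that it sits upright and flat on the board.

Things in the scene. Friction and masses are not known exactly. Their poses are not given: they have to be found in the camera images.
- bearing_mid (a point): Gearbox part: ball bearing, a flat bright steel ring, outside diameter 62, height 24, with a circle of dark ball marks on top (mm). Loose, upright, round about its vertical axis, with a through bore of 28 mm. This point is on its axis, half-way up (12 mm above its underside); z up.
- pinion_mid (a point): Gearbox part: pinion, a dark steel toothed wheel, 20 teeth, 55 across the teeth (51 across the solid body that the fingers meet), height 36 (mm). Loose, upright, round about its vertical axis, with a through bore of 28 mm. This point is on its axis, half-way up (18 mm above its underside); z up.
- sleeve_mid (a point): Gearbox part: spacer sleeve, a plain aluminium tube, outside diameter 40, height 52 (mm). Loose, upright, round about its vertical axis, with a through bore of 28 mm. This point is on its axis, half-way up (26 mm above its underside); z up.
- hub_mid (a point): Gearbox part: flanged hub in grey, a flange of diameter 66 and height 14 at the bottom with six dark bolt holes, above it a round neck of diameter 42; total height 50. Its neck (14 to 50 mm above its underside) or its flange can be gripped (mm). Loose, upright, round about its vertical axis, with a through bore of 28 mm. This point is on its axis, half-way up (25 mm above its underside); z up.
- bearing_post: The fixed post of the strip-down rack (the full one) over which the bearing stands at the start, so it records that part's starting place in the row. Steel, diameter 10 mm, 36 mm tall, tapered in its top 4 mm; origin at the centre of its foot, on the rack's top face.
- pinion_post: The fixed post of the strip-down rack (the full one) over which the pinion stands at the start, so it records that part's starting place in the row. Steel, diameter 10 mm, 36 mm tall, tapered in its top 4 mm; origin at the centre of its foot, on the rack's top face.
- sleeve_post: The fixed post of the strip-down rack (the full one) over which the sleeve stands at the start, so it records that part's starting place in the row. Steel, diameter 10 mm, 36 mm tall, tapered in its top 4 mm; origin at the centre of its foot, on the rack's top face.
- hub_post: The fixed post of the strip-down rack (the full one) over which the hub stands at the start, so it records that part's starting place in the row. Steel, diameter 10 mm, 36 mm tall, tapered in its top 4 mm; origin at the centre of its foot, on the rack's top face.
- strip_rack: Strip-down rack, dark steel, full at the start: board 80 (x) by 360 (y) by 16 mm thick, fixed; origin at the centre of its underside on the bench, y along the row, towards the robot's left within 0.15 rad, z up. Its four posts are at x = 0, y = -135, -45, 45, 135 mm. Which part is on which post varies, and which rack is nearer the robot.
- build_rack: Assembly rack, plywood, empty at the start: board 80 (x) by 360 (y) by 16 mm thick, fixed; origin at the centre of its underside on the bench, y along the row, towards the robot's left within 0.15 rad, z up. Four fixed posts, diameter 10, 36 mm tall, stand on its top face at x = 0, y = -135, -45, 45, 135 mm. A part over a post rests on the top face, 16 mm above the bench.
There are look-alikes about, which are no part of the job. Leave any orange or turquoise look-alike of the part that bears pinion_mid alone.

How it is judged:
By the outcome, as a careful person would: the job done as asked, in the order asked, and still so for the second after the job is handed in, with the robot touching nothing.
It also fails if it takes over 96 s, if anything falls off the work surface, if the arm or the gripper's body presses on something with over 40 N, if the wrist force passes 120 N, or if a joint passes its speed limit or range.

ROBOT

A 6-joint arm with a two-finger parallel gripper is mounted at the origin on the work surface. World frame = base frame: x ahead of the robot, y to its left, z up, the work surface at z = 0. Lengths are in m, angles in rad, forces in N, time in s.
With the tool pointing down it reaches from about 0.3 to 0.875 m from the base axis. Payload 6.4 kg.
Tool frame: the origin (TCP) lies at the very end of the fingers, on their centre line; the grasp point (between the pads) lies ctrl.pinch_z behind it (ctrl.pinch_z is the distance from the TCP to the grasp point, in m); y points along the fingers, z is the direction in which the jaws open and shut, and the axes are right-handed (so a half turn about y gives the same grasp; the last joint's range is limited). The gripper opens to 85 mm and grips with 20 to 120 N. Pads are 22 mm wide; open, the fingers measure 114 mm over their backs; the gripper's body (76 mm by 85 mm) begins 54 mm behind the grasp point. The pads swing forward as they close: fully open they stand 13 mm farther back than shut.
Start: joints at [0.985, 0.181, 1.607, -0, 1.354, -0.206], TCP at [0.213, 0.534, 0.231] pointing down, gripper open.
Joint ranges: [-2.99, 2.99], [-0.89, 2.07], [0.3, 2.58], [-1.14, 4.28], [0, 2.63], [-3.12, 3.12]. Speed limits (rad/s): [2.57, 2.57, 3.01, 3.14, 3.14, 3.14].

INTERFACE

Orientations are given as a unit quaternion [w, x, y, z].
In Python, from bench import ctrl gives the robot as it stands.
- The arm moves only by the shell command python3 -m pendant 'ROWS'. ROWS is JSON, one flat list of numbers, 7 for each row, row after row: the shift along the world's x, y, z in m, then the turn, a rotation vector about the world's x, y, z in degrees, then the finger opening in m, from 0 to 0.0854. In form: [tx, ty, tz, rx, ry, rz, hand, tx, ty, tz, rx, ry, rz, hand, ...]. A call has 1 to 12 rows; each row shifts and turns the commanded pose from where the row before left it; what a row does not reach is not made up. A row lasts 1/8 s, in which the tool goes at most 62.5 mm and 10.7 degrees, less where a joint would pass 70% of its speed; a pose out of reach is approached as far as the arm can. A call with a gripper value outside its range is refused whole. The fingers move at their own pace and stop on an object; the grip force is fixed at half the most. Time passes only in rows, so rows that do not move let the fingers close. It gives the time, the measured TCP pose, the force and the opening at its end, in the units of the state.
- ctrl.get_obs(): the state, without advancing time (a new reading comes with each control period).
- ctrl.camera(name): name is "scene" or "top" or "wrist"; returns the picture (420x560x3 uint8, red, green, blue); there is no depth.
- ctrl.camera_info(name): a dict with "fx", "fy", "cx", "cy" (pixels), "origin" and "rotation" of the camera in the world; the wrist camera has in their place "tool_from_camera" (4x4, takes a point from camera to tool coordinates, whose origin is the TCP and whose axes are the tool frame's). Camera axes: x right, y down, z forward; pixel columns grow to the right and rows downward; lengths in m; the calibration is good to about 2 mm. A picture is of the moment at which its call begins: read the wrist's pose just before it. camera_info takes no time and is no camera call.
- ctrl.hand_in(): hands the job in, once; it reports no verdict.
Trained networks look in the newest picture that a camera, given by its name, has taken for a name from the list of things; names that differ only in an ending like _2 or _b are one class to them, and where a whole thing is asked for, a point or a joint stands for the part that bears it (a point fixed in the world has none). Each returns a list of dicts, best first, with "score" (0 to 1); they miss things now and then, are a little off and sometimes report something else, mostly with a low value. They report only what shows in the picture. A call takes as long as a camera call. They do not tell look-alikes from the thing itself.
- ctrl.silhouettes(target, camera): "mask" (420x560 bool, what is visible of it) and "bbox" ([left, top, right, bottom] in pixels, round what is visible of it).
The state is a dict: "time_s": time; "q": joint angles; "dq": joint speeds; "joint_efforts": joint torques, N m; "eef_pos": TCP position; "eef_rot": TCP orientation; "wrist_force": force on the tool from outside, world axes, zero at the start; "torque": the same for the moment, N m; "opening": opening from 0.0 (shut) to 1.0 (fully open).
Only numpy, scipy, OpenCV 4.12 (cv2) and the standard library are available. Lean on these libraries where they do the work, as an engineer would, in place of code of your own. Each camera call takes 0.05 s, during which the arm holds its last target.

## Working session

There is one attempt and no reset: what is moved stays moved. The work goes in short steps, Python scripts to look and compute and a shell command to move; the robot and the scene stay as the last step left them, time stands still between calls to the robot, and variables do not carry over. Pictures are saved under pics/ and viewed, and the job is handed in when it is done.

```bash
mkdir -p pics; ls; python3 - <<'E'
from bench import ctrl
import cv2
print(ctrl.get_obs()); print(ctrl.pinch_z)
for n in("scene","top","wrist"):
    print(n,ctrl.camera_info(n))
for n in("scene","top"):
    cv2.imwrite(f"pics/{n}0.png",ctrl.camera(n)[...,::-1])
E
```

```text
pics
{'time_s': 0.0, 'q': array([ 9.84679823e-01,  1.81525443e-01,  1.60799665e+00,  3.70854946e-06,
        1.35379025e+00, -2.06265182e-01]), 'dq': array([-0.00075331,  0.00091814, -0.00016148, -0.00126099, -0.00075294,
       -0.00081671]), 'joint_efforts': array([ 7.27632250e-04, -4.44862318e+01, -3.51340663e+01, -2.43141112e-04,
        9.19444661e-03, -3.24858945e-05]), 'eef_pos': array([0.21285745, 0.53356661, 0.23039841]), 'eef_rot': array([-0.69383106,  0.69495188, -0.13372783,  0.1332562 ]), 'wrist_force': array([0.66207139, 0.21577636, 0.21916323]), 'torque': array([0.01487344, 0.0183346 , 0.00706231]), 'opening': 0.9974624873508713}
0.0187
scene {'fx': 512.1129671664411, 'fy': 512.1129671664411, 'cx': 272.6445894987659, 'cy': 208.37253002260647, 'origin': array([1.00892118, 0.53818074, 0.69481341]), 'rotation': array([-0.10755714,  0.26441296,  0.87930738, -0.38122931])}
top {'fx': 449.3631070729613, 'fy': 449.3631070729613, 'cx': 271.35003765207506, 'cy': 209.09154897403013, 'origin': array([ 0.50128794, -0.05864272,  0.95294092]), 'rotation': array([-0.05624912,  0.71157667, -0.69860153,  0.0495034 ])}
wrist {'fx': 378.0986393036057, 'fy': 378.0986393036057, 'cx': 274.36273110154144, 'cy': 210.03516740827504, 'tool_from_camera': array([[ 8.29897767e-05,  9.51860615e-01,  3.06531176e-01,
        -7.93115145e-02],
       [-6.07556133e-04, -3.06531073e-01,  9.51860458e-01,
        -1.42236250e-01],
       [ 9.99999812e-01, -2.65229583e-04,  5.52869809e-04,
         3.98447503e-04],
       [ 0.00000000e+00,  0.00000000e+00,  0.00000000e+00,
         1.00000000e+00]])}
```

View pics/top0.png

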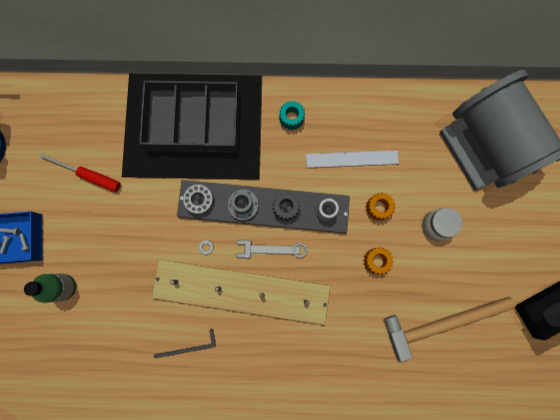

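View pics/scene0.png

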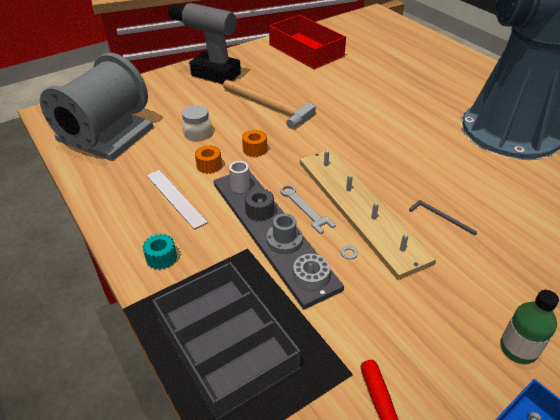

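```bash
cat > h.py <<'E'
import numpy as np,cv2
from bench import ctrl
from scipy.spatial.transform import Rotation as R
def rot(q): return R.from_quat(np.roll(q,-1)).as_matrix()
def cam(name,obs=None):
    i=ctrl.camera_info(name); K=(i['fx'],i['fy'],i['cx'],i['cy'])
    if name=='wrist':
        o=obs or ctrl.get_obs(); T=np.eye(4);T[:3,:3]=rot(o['eef_rot']);T[:3,3]=o['eef_pos']
        T=T@i['tool_from_camera'];return K,T[:3,3],T[:3,:3]
    return K,np.array(i['origin']),rot(i['rotation'])
def ray(c,u,v):
    K,o,Rm=c; d=Rm@np.array([(u-K[2])/K[0],(v-K[3])/K[1],1]);return o,d
def atz(c,u,v,z):
    o,d=ray(c,u,v);return o+d*(z-o[2])/d[2]
def proj(c,P):
    K,o,Rm=c;p=(np.atleast_2d(P)-o)@Rm;return np.c_[K[0]*p[:,0]/p[:,2]+K[2],K[1]*p[:,1]/p[:,2]+K[3]]
E
python3 - <<'E'
from h import *
for n in("top","scene"):
    ctrl.camera(n);c=cam(n)
    for t in["strip_rack","build_rack","bearing_mid","pinion_mid","sleeve_mid","hub_mid","bearing_post"]:
        for r in ctrl.silhouettes(t,n)[:6]:
            m=r['mask'].astype(np.uint8); mo=cv2.moments(m,True)
            if mo['m00']<5: continue
            u,v=mo['m10']/mo['m00'],mo['m01']/mo['m00']
            ex=''
            if 'rack' in t:
                cn=max(cv2.findContours(m,0,2)[0],key=cv2.contourArea)
                b=cv2.boxPoints(cv2.minAreaRect(cn)); 
                ex=[atz(c,*p,.016)[:2].round(3).tolist() for p in b]
            print(n,t,round(r['score'],2),r['bbox'],round(u,1),round(v,1),int(mo['m00']),atz(c,u,v,.04).round(3),ex)
E
```

```text
top strip_rack 0.59 [178.2, 178.6, 348.2, 233.6] 270.5 207.8 4279 [ 0.642 -0.047  0.04 ] [[0.619, 0.151], [0.705, 0.148], [0.676, -0.215], [0.592, -0.207]]
top build_rack 0.79 [153.0, 262.1, 330.1, 322.9] 241.0 291.9 6991 [0.47  0.009 0.04 ] [[0.451, 0.194], [0.534, 0.187], [0.488, -0.173], [0.407, -0.161]]
top bearing_mid 0.58 [181.4, 185.2, 214.7, 215.9] 198.3 199.6 693 [0.656 0.102 0.04 ] 
top pinion_mid 0.86 [280.9, 99.6, 306.1, 131.4] 291.4 115.3 507 [ 0.841 -0.087  0.04 ] 
top pinion_mid 0.79 [275.2, 191.7, 298.1, 222.2] 285.5 206.2 489 [ 0.645 -0.078  0.04 ] 
top pinion_mid 0.77 [365.0, 248.5, 396.7, 274.9] 378.3 261.3 505 [ 0.536 -0.266  0.04 ] 
top pinion_mid 0.62 [369.1, 189.1, 398.5, 220.5] 380.1 206.9 506 [ 0.647 -0.272  0.04 ] 
top sleeve_mid 0.78 [316.4, 200.1, 338.9, 223.6] 327.9 209.6 318 [ 0.64  -0.165  0.04 ] 
top hub_mid 0.71 [226.9, 191.8, 255.7, 221.0] 242.5 205.2 693 [0.646 0.011 0.04 ] 
scene strip_rack 0.84 [214.7, 172.0, 344.4, 313.3] 276.4 245.4 3452 [0.682 0.035 0.04 ] [[0.692, -0.204], [0.578, -0.242], [0.627, 0.16], [0.713, 0.17]]
scene build_rack 0.81 [3
[... 233 characters left out ...]
 0.82 [144.2, 235.0, 175.3, 270.5] 159.4 251.8 956 [ 0.857 -0.065  0.04 ] 
scene pinion_mid 0.69 [195.7, 143.1, 220.0, 171.0] 207.4 158.8 602 [ 0.667 -0.249  0.04 ] 
scene pinion_mid 0.62 [242.7, 131.2, 269.6, 154.1] 254.6 143.0 604 [ 0.556 -0.241  0.04 ] 
scene pinion_mid 0.57 [244.1, 190.3, 277.3, 220.4] 258.8 204.2 752 [ 0.651 -0.071  0.04 ] 
scene sleeve_mid 0.98 [228.9, 163.4, 249.9, 194.1] 239.1 176.3 577 [ 0.64  -0.163  0.04 ] 
scene hub_mid 0.85 [264.2, 215.6, 302.5, 253.4] 283.9 234.5 1074 [0.656 0.02  0.04 ] 
scene hub_mid 0.74 [229.9, 164.2, 250.4, 193.2] 239.0 176.3 586 [ 0.641 -0.163  0.04 ] 
scene bearing_post 0.51 [305.9, 264.7, 313.7, 273.3] 309.6 268.4 51 [0.664 0.108 0.04 ]
```

```bash
python3 - <<'E'
import cv2
a=cv2.imread("pics/top0.png")[250:340,140:350]; cv2.imwrite("pics/tz1.png",cv2.resize(a,None,fx=3.8,fy=3.8,interpolation=cv2.INTER_CUBIC))
a=cv2.imread("pics/top0.png")[170:250,160:370]; cv2.imwrite("pics/tz2.png",cv2.resize(a,None,fx=3.8,fy=3.8,interpolation=cv2.INTER_CUBIC))
E
```

```text
(no output)
```

View pics/tz1.png

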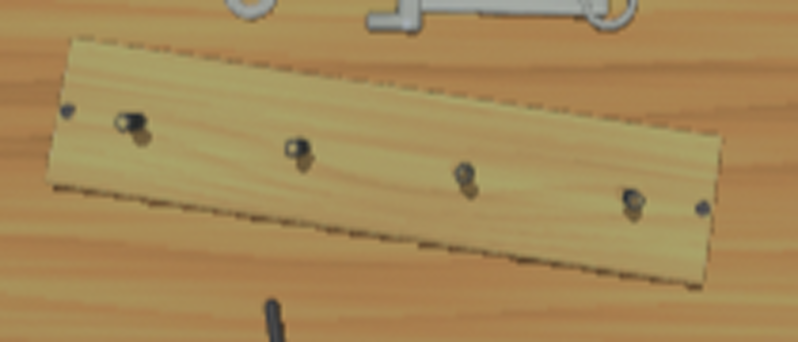

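View pics/tz2.png

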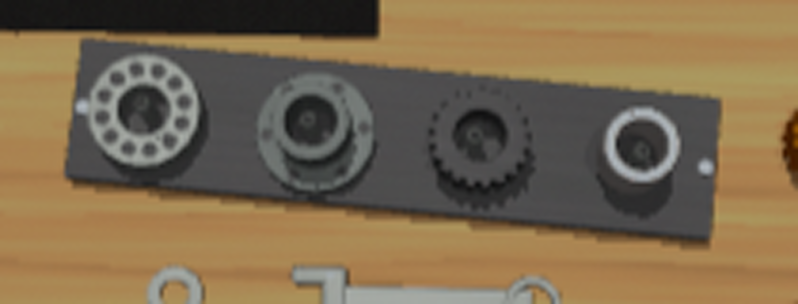

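```bash
cat > fit.py <<'E'
from h import *
from scipy.optimize import least_squares
c=cam("top")
def px(l,ox,oy): return [((u+.5)/3.8-.5+ox,(v+.5)/3.8-.5+oy) for u,v in l]
Y=[.135,.045,-.045,-.135]
def fit(name,corn,pts,zs,ox,oy):
    obj=np.array([[.04,.18,.016],[.04,-.18,.016],[-.04,-.18,.016],[-.04,.18,.016]]+[[0,y,z] for y,z in zip(Y,zs)][:len(pts)])
    im=np.array(px(corn+pts,ox,oy))
    def W(p): 
        s,k=np.sin(p[2]),np.cos(p[2]);return np.c_[p[0]+k*obj[:,0]-s*obj[:,1],p[1]+s*obj[:,0]+k*obj[:,1],obj[:,2]]
    r=least_squares(lambda p:(proj(c,W(p))-im).ravel(),[.5,0,0],loss='soft_l1')
    print(name,r.x.round(4),r.fun.reshape(-1,2).round(1).tolist())
    print([ (r.x[0]-np.sin(r.x[2])*y,r.x[1]+np.cos(r.x[2])*y) for y in Y])
    print([atz(c,*q,z).round(4).tolist() for q,z in zip(im[4:],zs)])
fit("build",[(73,38),(722,135),(704,288),(50,186)],[(123,121),(293,148),(464,171),(632,199)],[.052]*4,140,250)
fit("strip",[(82,40),(720,99),(711,242),(67,180)],[(144,110),(310,118),(480,135),(642,146)],[.04,.066,.052,.068],160,170)
E
python3 fit.py
```

```text
build [ 0.4703  0.0116 -0.1286] [[-0.7, -0.4], [0.5, -0.1], [0.2, -0.8], [-1.8, -0.6], [0.0, 0.4], [0.0, 0.1], [0.0, 0.9], [1.1, 0.4]]
[(np.float64(0.4876122702512644), np.float64(0.14544280938582949)), (np.float64(0.4760731008613142), np.float64(0.05618561040563497)), (np.float64(0.46453393147136407), np.float64(-0.03307158857455955)), (np.float64(0.45299476208141387), np.float64(-0.12232878755475407))]
[[0.4884, 0.1455, 0.052], [0.4763, 0.0562, 0.052], [0.4662, -0.033, 0.052], [0.4537, -0.1202, 0.052]]
strip [ 0.6482 -0.0312 -0.0753] [[-0.1, -0.1], [0.7, -0.2], [0.4, -0.3], [-0.9, 0.1], [0.4, -0.1], [-0.9, -0.3], [-1.1, 0.4], [1.5, 0.4]]
[(np.float64(0.6583583217974296), np.float64(0.10344448993459598)), (np.float64(0.651588509828788), np.float64(0.013699464189938452)), (np.float64(0.6448186978601466), np.float64(-0.07604556155471905)), (np.float64(0.638048885891505), np.float64(-0.16579058729937657))]
[[0.6581, 0.1042, 0.04], [0.6509, 0.0118, 0.066], [0.6457, -0.0782, 0.052], [0.6388, -0.1627, 0.068]]
```

```bash
python3 - <<'E'
from h import *
o=ctrl.get_obs();M=rot(o['eef_rot']);print(M.round(3),o['eef_pos'],o['time_s'])
for yaw in(-.0753,-.10,-.1286):
  x=np.array([np.cos(yaw),np.sin(yaw),0])
  for s in(1,-1):
    z=s*x;y=np.array([0,0,-1.]);X=np.cross(y,z);T=np.c_[X,y,z]
    print(yaw,s,R.from_matrix(T@M.T).as_rotvec(degrees=True).round(2))
E
```

```text
[[ 0.929  0.     0.371]
 [-0.371 -0.     0.929]
 [ 0.    -1.    -0.   ]] [0.21317456 0.5340219  0.2312995 ] 0.9
-0.0753 1 [  0.    -0.   -72.55]
-0.0753 -1 [  0.     0.   107.45]
-0.1 1 [  0.    -0.   -73.97]
-0.1 -1 [  0.     0.   106.03]
-0.1286 1 [  0.    -0.   -75.61]
-0.1286 -1 [  0.     0.   104.39]
```

```bash
python3 -m pendant '[0.03,-0.049,0,0,0,-6,0.085, 0.03,-0.049,0,0,0,-6,0.085, 0.03,-0.049,0,0,0,-6,0.085, 0.03,-0.049,0,0,0,-6,0.085, 0.03,-0.049,0,0,0,-6,0.085, 0.03,-0.049,0,0,0,-6,0.085, 0.03,-0.049,0,0,0,-6,0.085, 0.03,-0.049,0,0,0,-6,0.085, 0.03,-0.049,0,0,0,-6,0.085, 0.03,-0.049,0,0,0,-6,0.085, 0.03,-0.049,0,0,0,-6,0.085, 0.03,-0.049,0,0,0,-8,0.085]'; python3 -m pendant '[0.0,-0.028,0,0,0,0,0.085,0,0,0,0,0,0,0.085]'
python3 - <<'E'
from h import *
o=ctrl.get_obs();print(o['eef_pos'],rot(o['eef_rot']).round(3),o['q'])
im=ctrl.camera("wrist");cv2.imwrite("pics/w1.png",im[...,::-1]);c=cam("wrist",o)
for t,z in(("sleeve_mid",.068),("pinion_mid",.052),("hub_mid",.066)):
  for r in ctrl.silhouettes(t,"wrist")[:4]:
    ys,xs=np.nonzero(r['mask']);print(t,r['score'],r['bbox'],atz(c,xs.mean(),ys.mean(),.042).round(4))
E
```

```text
time_s: 2.4
eef_pos: [0.574, -0.0558, 0.2315]
eef_rot: [-0.473, 0.473, -0.525, 0.526]
wrist_force: [0.4, 1.0, -0.1]
opening: 0.991
time_s: 2.65
eef_pos: [0.5732, -0.084, 0.2309]
eef_rot: [0.473, -0.474, 0.525, -0.525]
wrist_force: [-0.1, -0.4, 0.4]
opening: 0.998
[ 0.57319906 -0.08399908  0.23091564] [[-0.104 -0.001  0.995]
 [-0.995 -0.    -0.104]
 [ 0.    -1.    -0.001]] [-3.50140615e-01  1.90995296e-01  1.59586925e+00 -2.50317021e-04
  1.35522512e+00 -2.46390478e-01]
sleeve_mid 0.64 [330.6, 223.0, 382.3, 283.7] [ 0.6414 -0.1636  0.042 ]
pinion_mid 0.97 [235.0, 311.1, 286.5, 373.7] [ 0.5422 -0.2522  0.042 ]
pinion_mid 0.85 [322.7, 132.1, 390.8, 197.4] [ 0.6465 -0.076   0.042 ]
pinion_mid 0.7 [527.5, 118.1, 560.0, 177.6] [ 0.8114 -0.079   0.042 ]
pinion_mid 0.61 [336.5, 306.0, 393.2, 368.8] [ 0.6471 -0.2583  0.042 ]
hub_mid 0.77 [315.6, 14.4, 392.7, 97.0] [0.6469 0.013  0.042 ]
```

View pics/w1.png

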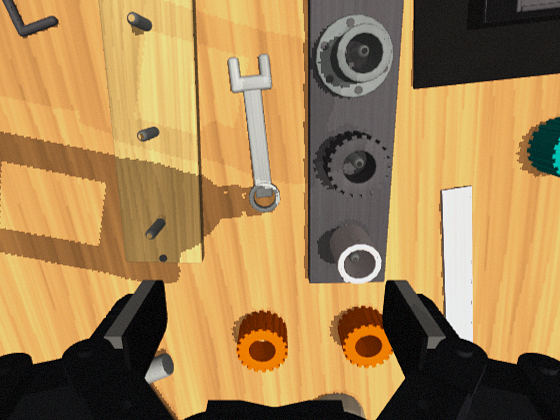

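```bash
python3 - <<'E'
from h import *
c=cam("wrist")
print(atz(c,360,263.5,.068),atz(c,358.5,164,.052),atz(c,363,54,.066))
for p in((131,16),(143,134),(150,236)): print(atz(c,*p,.052))
E
python3 -m pendant '[0.034,-0.040,0,0,0,0,0.085, 0.034,-0.040,0,0,0,0,0.085, 0,0,-0.05,0,0,0,0.085,0,0,-0.05,0,0,0,0.085,0,0,-0.03,0,0,0,0.085,0,0,0,0,0,0,0.085]'
python3 - <<'E'
from h import *
im=ctrl.camera("wrist");cv2.imwrite("pics/w2.png",im[...,::-1])
E
```

```text
[ 0.64131862 -0.15695576  0.068     ] [ 0.64606034 -0.07060814  0.052     ] [0.64922299 0.01608954 0.066     ]
[0.47602288 0.06168248 0.052     ]
[ 0.46684854 -0.02717298  0.052     ]
[ 0.45432876 -0.11839373  0.052     ]
time_s: 3.6
eef_pos: [0.6391, -0.1596, 0.0983]
eef_rot: [0.474, -0.476, 0.526, -0.522]
wrist_force: [0.0, -0.2, 0.4]
opening: 0.997
```

View pics/w2.png

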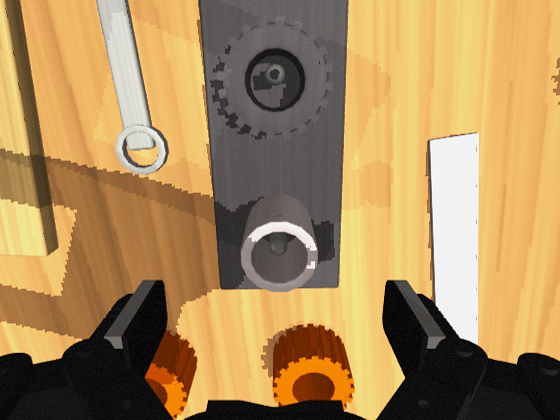

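```bash
python3 - <<'E'
from h import *
o=ctrl.get_obs();c=cam("wrist",o);print(o['eef_pos'],atz(c,279,257,.068),atz(c,275,80,.052))
E
```

```text
[ 0.64080823 -0.16052762  0.10090083] [ 0.64240466 -0.1627639   0.068     ] [ 0.64875697 -0.07778205  0.052     ]
```

```bash
python3 -m pendant '[0.001,-0.003,-0.04,0,0,0,0.085, 0,0,-0.025,0,0,0,0.085, 0,0,-0.005,0,0,0,0.085, 0,0,0,0,0,0,0.03, 0,0,0,0,0,0,0.03, 0,0,0,0,0,0,0.03, 0,0,0,0,0,0,0.03,0,0,0,0,0,0,0.03]'
```

```text
time_s: 4.65
eef_pos: [0.6433, -0.1654, 0.0336]
eef_rot: [-0.475, 0.474, -0.524, 0.525]
wrist_force: [-1.7, 1.1, 5.9]
opening: 0.458
```

```bash
python3 -m pendant '[0,0,0,0,0,0,0.03,0,0,0.02,0,0,0,0.03, 0,0,0.04,0,0,0,0.03,0,0,0.04,0,0,0,0.03,0,0,0,0,0,0,0.03]'
python3 - <<'E'
from h import *
im=ctrl.camera("wrist");cv2.imwrite("pics/w3.png",im[...,::-1])
im=ctrl.camera("scene");cv2.imwrite("pics/s3.png",im[...,::-1])
o=ctrl.get_obs();print(o['eef_pos'],o['opening'],o['wrist_force'])
E
```

```text
time_s: 5.28
eef_pos: [0.6453, -0.1663, 0.1375]
eef_rot: [-0.476, 0.473, -0.521, 0.528]
wrist_force: [-0.4, 0.2, -0.8]
opening: 0.456
[ 0.6423547  -0.16504075  0.13231399] 0.4584492653419932 [ 0.34870241  0.44822759 -2.20829675]
```

View pics/w3.png

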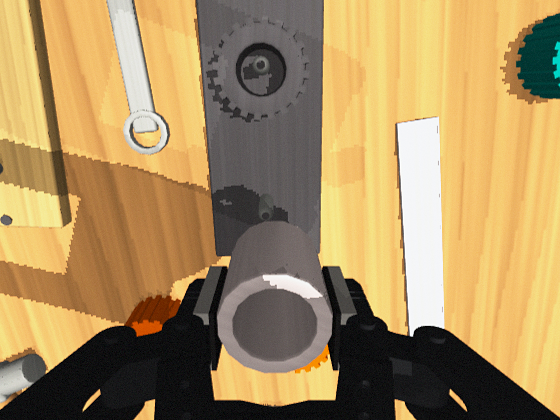

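View pics/s3.png

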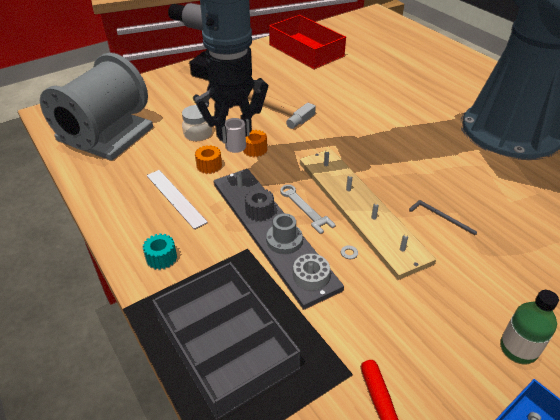

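```bash
python3 - <<'E'
from h import *
c=cam("wrist");print(atz(c,273,322,.168))
E
python3 -m pendant '[-0.0256,0.0517,0,0,0,0,0.03,-0.0256,0.0517,0,0,0,0,0.03,-0.0256,0.0517,0,0,0,0,0.03,-0.0256,0.0517,0,0,0,0,0.03,-0.0256,0.0517,0,0,0,0,0.03,-0.0256,0.0517,0,0,0,0,0.03,0,0,-0.02,0,0,-1.6,0.03,0,0,0,0,0,0,0.03]'
python3 - <<'E'
from h import *
for t in range(1):
  o=ctrl.get_obs();im=ctrl.camera("wrist");cv2.imwrite("pics/w4.png",im[...,::-1])
print(o['eef_pos'],o['opening'],o['wrist_force'])
im=ctrl.camera("top");cv2.imwrite("pics/t4.png",im[...,::-1])
E
```

```text
[ 0.64210944 -0.15843367  0.168     ]
time_s: 6.38
eef_pos: [0.4859, 0.1457, 0.1089]
eef_rot: [0.466, -0.469, 0.532, -0.529]
wrist_force: [-0.1, -0.4, -1.7]
opening: 0.452
[0.48586348 0.14571673 0.10885659] 0.45207377196811027 [-0.13291595 -0.38423942 -1.67465284]
```

View pics/w4.png

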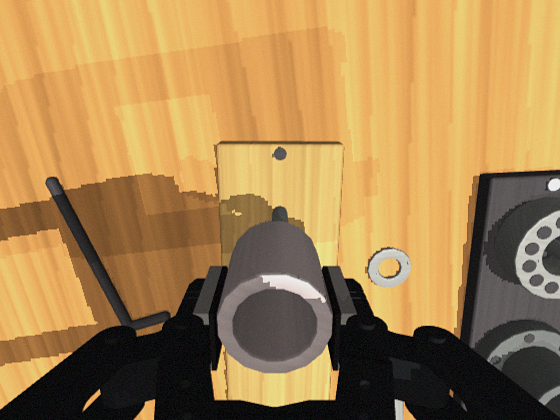

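```bash
python3 - <<'E'
from h import *
c=cam("wrist")
o=ctrl.get_obs();print(o['eef_pos'])
print("post far edge",atz(c,280,207,.052),"sleeve bottom far edge",atz(c,276,222,.093), "top ctr",atz(c,275,322,.145))
E
```

```text
[0.48812678 0.1448531  0.11070611]
post far edge [0.49270228 0.16074137 0.052     ] sleeve bottom far edge [0.49118138 0.16680284 0.093     ] top ctr [0.4886868  0.15040736 0.145     ]
```

View pics/t4.png

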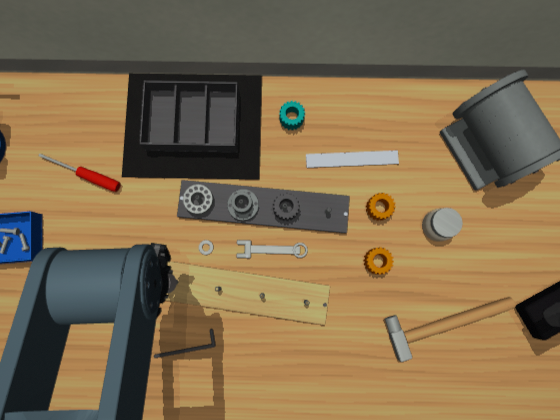

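```bash
python3 -m pendant '[0,-0.001,-0.03,0,0,0,0.03,0,0,-0.03,0,0,0,0.03,0,0,-0.012,0,0,0,0.03,0,0,-0.005,0,0,0,0.03,0,0,-0.002,0,0,0,0.03,0,0,0,0,0,0,0.03]'
```

```text
time_s: 7.22
eef_pos: [0.4897, 0.1442, 0.0336]
eef_rot: [-0.467, 0.466, -0.531, 0.532]
wrist_force: [-0.9, -1.2, 2.0]
opening: 0.455
```

```bash
python3 -m pendant '[0,0,-0.001,0,0,0,0.03,0,0,0,0,0,0,0.03]'; python3 -m pendant '[0,0,0,0,0,0,0.045,0,0,0,0,0,0,0.085,0,0,0,0,0,0,0.085,0,0,0,0,0,0,0.085,0,0,0.03,0,0,0,0.085,0,0,0.06,0,0,0,0.085,0,0,0.04,0,0,0,0.085,0,0,0,0,0,0,0.085]'
python3 - <<'E'
from h import *
o=ctrl.get_obs();im=ctrl.camera("wrist");cv2.imwrite("pics/w5.png",im[...,::-1])
print(o['eef_pos'],o['opening'],o['wrist_force'])
im=ctrl.camera("scene");cv2.imwrite("pics/s5.png",im[...,::-1])
E
```

```text
time_s: 7.48
eef_pos: [0.4897, 0.1442, 0.0335]
eef_rot: [-0.467, 0.466, -0.53, 0.532]
wrist_force: [-5.8, -1.5, 13.3]
opening: 0.454
time_s: 8.48
eef_pos: [0.4912, 0.1444, 0.1651]
eef_rot: [-0.469, 0.465, -0.529, 0.533]
wrist_force: [0.1, -0.6, 0.2]
opening: 0.996
[0.49122997 0.14444596 0.16507806] 0.9960125200042682 [ 0.12621093 -0.5983582   0.19565249]
```

View pics/w5.png

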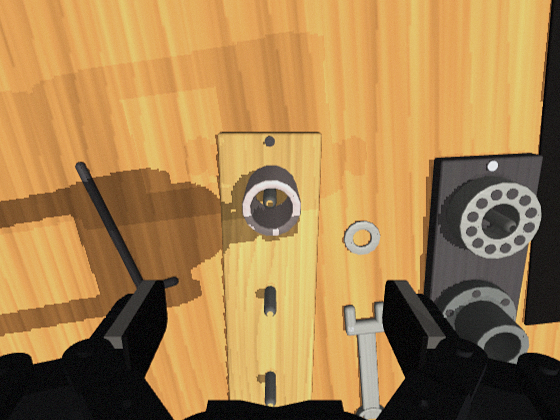

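View pics/s5.png

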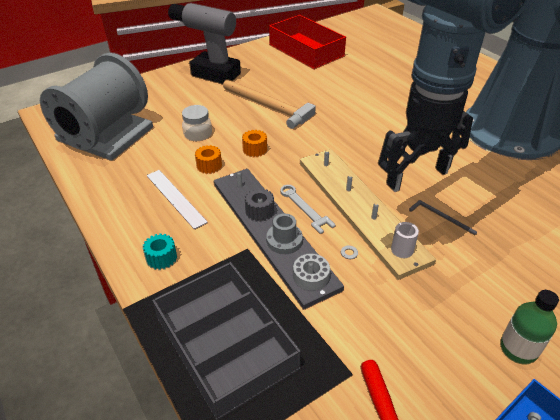

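```bash
python3 -m pendant '[0.0315,-0.0443,0,0,0,3,0.085,0.0315,-0.0443,0,0,0,0,0.085,0.0315,-0.0443,0,0,0,0,0.085,0.0315,-0.0443,0,0,0,0,0.085,0.0315,-0.0443,0,0,0,0,0.085,0,0,-0.05,0,0,0,0.085,0,0,-0.012,0,0,0,0.085,0,0,0,0,0,0,0.085]'
python3 - <<'E'
from h import *
o=ctrl.get_obs();im=ctrl.camera("wrist");cv2.imwrite("pics/w6.png",im[...,::-1])
print(o['eef_pos'],o['time_s'])
c=cam("wrist",o)
for r in ctrl.silhouettes("pinion_mid","wrist")[:4]:
    ys,xs=np.nonzero(r['mask']);print(r['score'],r['bbox'],atz(c,xs.mean(),ys.mean(),.042).round(4))
E
```

```text
time_s: 9.57
eef_pos: [0.6442, -0.0762, 0.097]
eef_rot: [0.48, -0.482, 0.52, -0.517]
wrist_force: [-0.3, -0.3, 0.7]
opening: 0.993
[ 0.64419291 -0.07621903  0.09696501] 9.575
0.88 [547.4, 186.9, 559.8, 240.9] [ 0.7973 -0.0744  0.042 ]
0.61 [229.9, 181.7, 331.7, 292.8] [ 0.6468 -0.0762  0.042 ]
0.23 [269.4, 332.6, 286.8, 376.1] [ 0.6403 -0.1556  0.042 ]
```

View pics/w6.png

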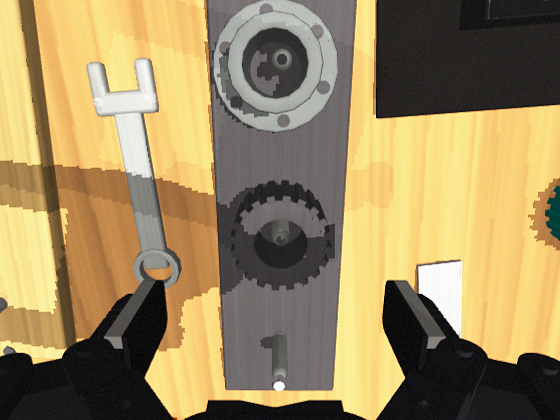

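```bash
python3 -m pendant '[0.001,-0.001,-0.04,0,0,0,0.085,0,0,-0.03,0,0,0,0.085,0,0,-0.008,0,0,0,0.085,0,0,-0.003,0,0,0,0.085,0,0,0,0,0,0,0.06]'; python3 -m pendant '[0,0,0,0,0,0,0.03,0,0,0,0,0,0,0.03,0,0,0,0,0,0,0.03,0,0,0,0,0,0,0.03]'
python3 - <<'E'
from h import *
o=ctrl.get_obs();im=ctrl.camera("wrist");cv2.imwrite("pics/w7.png",im[...,::-1])
E
```

```text
time_s: 10.3
eef_pos: [0.6483, -0.0785, 0.0201]
eef_rot: [-0.481, 0.48, -0.518, 0.519]
wrist_force: [-0.0, -0.7, -0.2]
opening: 0.813
time_s: 10.8
eef_pos: [0.6482, -0.0786, 0.0203]
eef_rot: [-0.481, 0.48, -0.518, 0.519]
wrist_force: [-1.6, 0.8, 5.9]
opening: 0.592
```

View pics/w7.png

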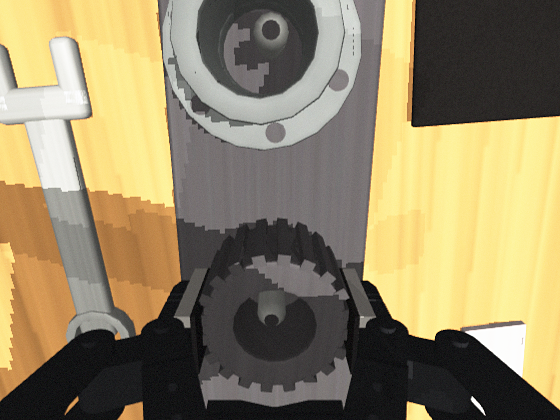

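```bash
python3 -m pendant '[0,0,0.02,0,0,0,0.03,0,0,0.04,0,0,0,0.03,0,0,0.04,0,0,0,0.03,-0.0426,0.0335,0,0,0,-1,0.03,-0.0426,0.0335,0,0,0,-1,0.03,-0.0426,0.0335,0,0,0,-1,0.03,-0.0427,0.0335,0,0,0,0,0.03,0,0,-0.02,0,0,0,0.03,0,0,0,0,0,0,0.03]'
python3 - <<'E'
from h import *
o=ctrl.get_obs();im=ctrl.camera("wrist");cv2.imwrite("pics/w8.png",im[...,::-1])
print(o['eef_pos'],o['time_s'])
E
```

```text
time_s: 11.98
eef_pos: [0.4756, 0.0562, 0.0984]
eef_rot: [0.467, -0.467, 0.531, -0.531]
wrist_force: [-0.2, -0.6, -1.5]
opening: 0.586
[0.47559594 0.0561898  0.098442  ] 11.975
```

View pics/w8.png

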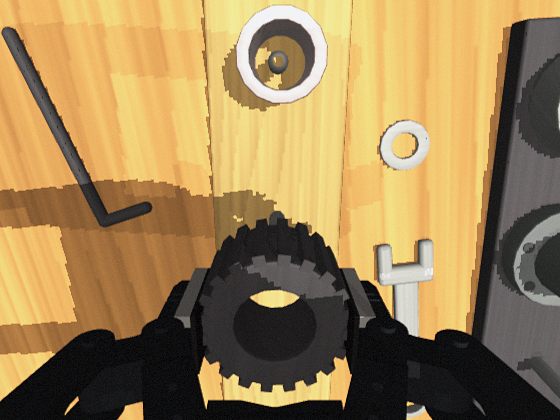

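```bash
python3 - <<'E'
from h import *
c=cam("wrist");print(atz(c,277,211,.016))
E
python3 -m pendant '[0,0,-0.03,0,0,0,0.03,0,0,-0.03,0,0,0,0.03,0,0,-0.012,0,0,0,0.03,0,0,-0.005,0,0,0,0.03,0,0,-0.002,0,0,0,0.03,0,0,-0.001,0,0,0,0.03,0,0,0,0,0,0,0.03]'
```

```text
[0.47859427 0.06163857 0.016     ]
time_s: 12.9
eef_pos: [0.4775, 0.0555, 0.0203]
eef_rot: [-0.467, 0.467, -0.531, 0.531]
wrist_force: [-4.6, -1.1, 7.7]
opening: 0.583
```

```bash
python3 -m pendant '[0,0,0,0,0,0,0.06,0,0,0,0,0,0,0.085,0,0,0,0,0,0,0.085,0,0,0,0,0,0,0.085,0,0,0.03,0,0,0,0.085,0,0,0.06,0,0,0,0.085,0,0,0.03,0,0,0,0.085,0,0,0,0,0,0,0.085]'
python3 - <<'E'
from h import *
im=ctrl.camera("wrist");cv2.imwrite("pics/w9.png",im[...,::-1])
E
python3 -m pendant '[0.0578,-0.0145,0,0,0,1,0.085,0.0578,-0.0145,0,0,0,1,0.085,0.0579,-0.0145,0,0,0,1,0.085,0,0,-0.03,0,0,0,0.085,0,0,0,0,0,0,0.085]'
python3 - <<'E'
from h import *
o=ctrl.get_obs();im=ctrl.camera("wrist");cv2.imwrite("pics/w10.png",im[...,::-1])
print(o['eef_pos'],o['time_s'])
c=cam("wrist",o)
for r in ctrl.silhouettes("hub_mid","wrist")[:4]:
    ys,xs=np.nonzero(r['mask']);print(r['score'],r['bbox'],atz(c,xs.mean(),ys.mean(),.035).round(4))
E
```

```text
time_s: 13.9
eef_pos: [0.4787, 0.0555, 0.141]
eef_rot: [-0.468, 0.465, -0.529, 0.533]
wrist_force: [-0.3, -0.0, -0.8]
opening: 0.995
time_s: 14.58
eef_pos: [0.6465, 0.0126, 0.1026]
eef_rot: [0.478, -0.483, 0.522, -0.516]
wrist_force: [-0.1, 1.1, -0.6]
opening: 0.998
[0.64652473 0.01259225 0.1026299 ] 14.575
0.82 [230.9, 169.7, 337.2, 283.8] [0.6506 0.0156 0.035 ]
```

View pics/w9.png

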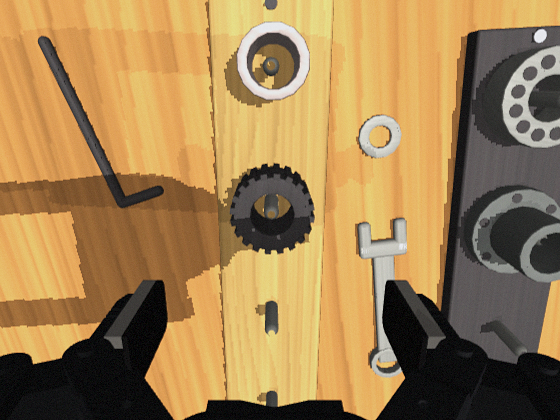

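View pics/w10.png

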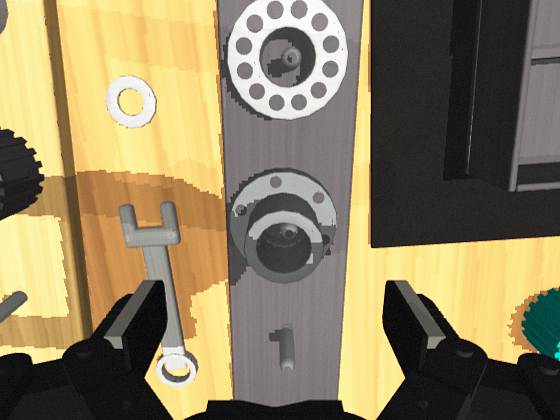

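```bash
python3 - <<'E'
from h import *
o=ctrl.get_obs();c=cam("wrist",o);print(o['eef_pos'],atz(c,285,247,.066))
E
python3 -m pendant '[0.002,-0.0,-0.03,0,0,0,0.085,0.001,0,-0.03,0,0,0,0.085,0,0,-0.008,0,0,0,0.085,0,0,-0.003,0,0,0,0.085,0,0,0,0,0,0,0.06]'; python3 -m pendant '[0,0,0,0,0,0,0.03,0,0,0,0,0,0,0.03,0,0,0,0,0,0,0.03,0,0,0,0,0,0,0.03,0,0,0,0,0,0,0.03]'
python3 - <<'E'
from h import *
o=ctrl.get_obs();im=ctrl.camera("wrist");cv2.imwrite("pics/w11.png",im[...,::-1])
E
```

```text
[0.64841094 0.01261556 0.10659049] [0.65334771 0.01234782 0.066     ]
time_s: 15.3
eef_pos: [0.6539, 0.0122, 0.0388]
eef_rot: [-0.481, 0.48, -0.518, 0.519]
wrist_force: [-0.1, 1.1, 0.4]
opening: 0.811
time_s: 15.92
eef_pos: [0.653, 0.0123, 0.0389]
eef_rot: [0.481, -0.481, 0.519, -0.519]
wrist_force: [-4.8, 0.1, 7.2]
opening: 0.477
```

View pics/w11.png

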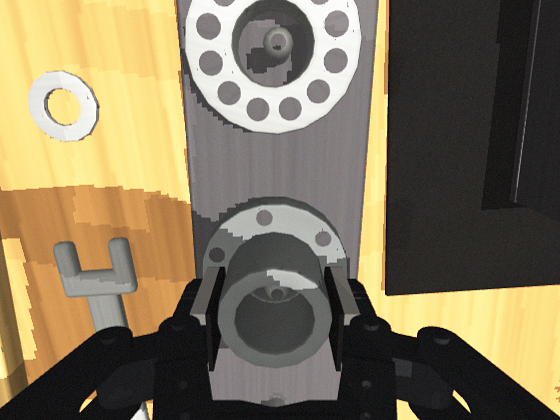

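```bash
python3 -m pendant '[0,0,0.02,0,0,0,0.03,0,0,0.04,0,0,0,0.03,0,0,0.04,0,0,0,0.03,-0.047,-0.0114,0,0,0,-1,0.03,-0.047,-0.0114,0,0,0,-1,0.03,-0.047,-0.0114,0,0,0,-1,0.03,-0.047,-0.0113,0,0,0,0,0.03,0,0,-0.02,0,0,0,0.03,0,0,0,0,0,0,0.03]'
python3 - <<'E'
from h import *
o=ctrl.get_obs();im=ctrl.camera("wrist");cv2.imwrite("pics/w12.png",im[...,::-1])
print(o['eef_pos'],o['time_s'])
E
```

```text
time_s: 17.1
eef_pos: [0.4639, -0.0331, 0.1171]
eef_rot: [0.466, -0.467, 0.532, -0.531]
wrist_force: [0.2, -0.0, -6.1]
opening: 0.474
[ 0.46391456 -0.03307733  0.11711562] 17.1
```

View pics/w12.png

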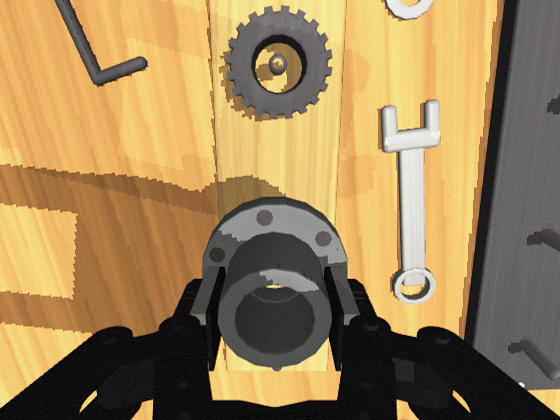

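```bash
python3 -m pendant '[0,0,-0.03,0,0,0,0.03,0,0,-0.03,0,0,0,0.03,0,0,-0.012,0,0,0,0.03,0,0,-0.005,0,0,0,0.03,0,0,-0.002,0,0,0,0.03,0,0,-0.001,0,0,0,0.03,0,0,0,0,0,0,0.03]'
```

```text
time_s: 18.02
eef_pos: [0.4661, -0.0335, 0.0389]
eef_rot: [-0.467, 0.467, -0.53, 0.532]
wrist_force: [-2.5, 0.4, 5.5]
opening: 0.477
```

```bash
python3 -m pendant '[0,0,0,0,0,0,0.055,0,0,0,0,0,0,0.085,0,0,0,0,0,0,0.085,0,0,0,0,0,0,0.085,0,0,0.03,0,0,0,0.085,0,0,0.06,0,0,0,0.085,0,0,0.02,0,0,0,0.085,0,0,0,0,0,0,0.085]'
python3 - <<'E'
from h import *
im=ctrl.camera("wrist");cv2.imwrite("pics/w13.png",im[...,::-1])
E
python3 -m pendant '[0.0482,0.0343,0,0,0,1,0.085,0.0482,0.0343,0,0,0,1,0.085,0.0482,0.0343,0,0,0,1,0.085,0.0484,0.0341,0,0,0,0,0.085,0,0,-0.05,0,0,0,0.085,0,0,0,0,0,0,0.085]'
python3 - <<'E'
from h import *
o=ctrl.get_obs();im=ctrl.camera("wrist");cv2.imwrite("pics/w14.png",im[...,::-1])
print(o['eef_pos'],o['time_s'])
c=cam("wrist",o)
for r in ctrl.silhouettes("bearing_mid","wrist")[:4]:
    ys,xs=np.nonzero(r['mask']);print(r['score'],r['bbox'],atz(c,xs.mean(),ys.mean(),.035).round(4))
E
```

```text
time_s: 19.02
eef_pos: [0.4664, -0.0337, 0.149]
eef_rot: [-0.468, 0.466, -0.53, 0.532]
wrist_force: [1.0, 0.9, -0.7]
opening: 0.997
time_s: 19.82
eef_pos: [0.6528, 0.1042, 0.0896]
eef_rot: [0.477, -0.484, 0.522, -0.515]
wrist_force: [-1.5, -0.7, 0.1]
opening: 0.994
[0.65275749 0.10421915 0.08961589] 19.825
```

View pics/w13.png

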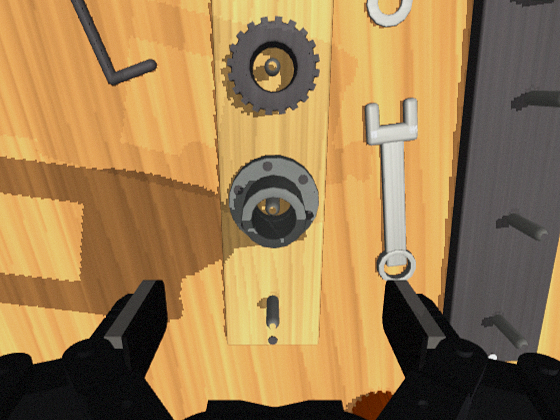

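View pics/w14.png

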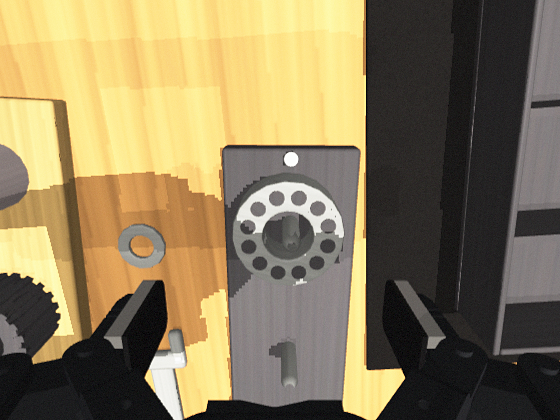

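```bash
python3 - <<'E'
from h import *
o=ctrl.get_obs();c=cam("wrist",o);print(o['eef_pos'],"bearing",atz(c,289,231,.040),"tray edge",atz(c,475,231,0.0),atz(c,475,231,0.04),"mat",atz(c,365,231,0.0))
E
```

```text
[0.65638816 0.10350654 0.09552816] bearing [0.66407448 0.1062422  0.04      ] tray edge [0.78871191 0.08150364 0.        ] [0.76752636 0.0985283  0.04      ] mat [0.7152401  0.08698207 0.        ]
```

```bash
python3 -m pendant '[0.002,0.001,-0.04,0,0,0,0.085,0.002,0.001,-0.03,0,0,0,0.085,0,0,-0.011,0,0,0,0.085,0,0,-0.004,0,0,0,0.085,0,0,0,0,0,0,0.07]'; python3 -m pendant '[0,0,0,0,0,0,0.045,0,0,0,0,0,0,0.045,0,0,0,0,0,0,0.045]'
python3 - <<'E'
from h import *
o=ctrl.get_obs();im=ctrl.camera("wrist");cv2.imwrite("pics/w15.png",im[...,::-1])
im=ctrl.camera("scene");cv2.imwrite("pics/s15.png",im[...,::-1])
print(o['opening'])
E
```

```text
time_s: 20.55
eef_pos: [0.663, 0.1056, 0.0139]
eef_rot: [-0.481, 0.48, -0.518, 0.519]
wrist_force: [0.9, 1.3, 0.5]
opening: 0.83
time_s: 20.92
eef_pos: [0.6634, 0.1058, 0.0145]
eef_rot: [-0.481, 0.48, -0.518, 0.519]
wrist_force: [-1.4, -0.8, 6.0]
opening: 0.695
0.6952205307657324
```

View pics/w15.png

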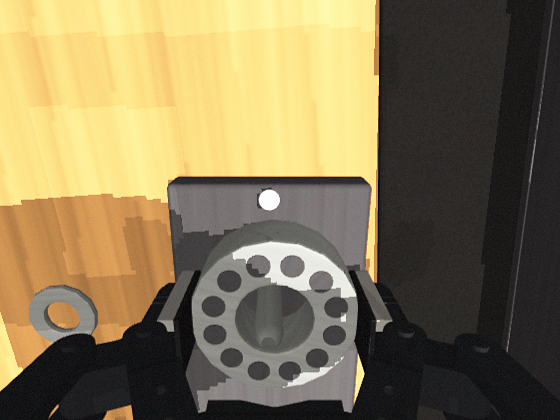

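```bash
python3 -m pendant '[0,0,0,0,0,0,0.045,0,0,0.02,0,0,0,0.045,0,0,0.04,0,0,0,0.045,0,0,0.04,0,0,0,0.045,0,0,0,0,0,0,0.045]'
python3 - <<'E'
from h import *
im=ctrl.camera("wrist");cv2.imwrite("pics/w16.png",im[...,::-1])
E
python3 -m pendant '[-0.0348,-0.038,0,0,0,-1,0.045,-0.0348,-0.038,0,0,0,-1,0.045,-0.0348,-0.038,0,0,0,-1,0.045,-0.0348,-0.038,0,0,0,0,0.045,-0.0348,-0.038,0,0,0,0,0.045,-0.0348,-0.038,0,0,0,0,0.045,0,0,-0.02,0,0,0,0.045,0,0,0,0,0,0,0.045]'
python3 - <<'E'
from h import *
o=ctrl.get_obs();im=ctrl.camera("wrist");cv2.imwrite("pics/w17.png",im[...,::-1])
print(o['eef_pos'],o['time_s'])
E
```

```text
time_s: 21.65
eef_pos: [0.6654, 0.1058, 0.118]
eef_rot: [-0.483, 0.478, -0.516, 0.521]
wrist_force: [0.9, 0.0, -2.2]
opening: 0.695
time_s: 22.7
eef_pos: [0.4507, -0.1215, 0.09]
eef_rot: [0.466, -0.467, 0.533, -0.529]
wrist_force: [0.3, 0.2, -2.5]
opening: 0.698
[ 0.45073943 -0.12149194  0.08998566] 22.7
```

View pics/w17.png

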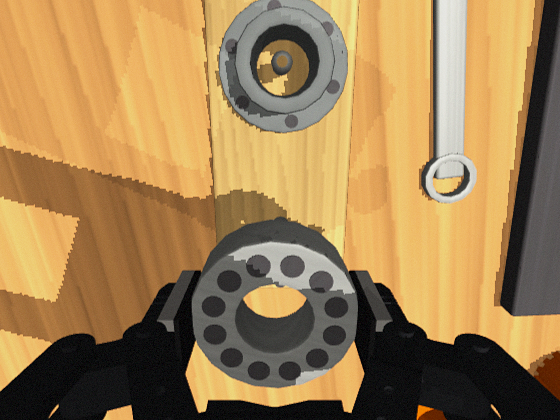

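```bash
python3 -m pendant '[0,0,-0.02,0,0,0,0.045,0,0,0,0,0,0,0.045]'
python3 - <<'E'
from h import *
o=ctrl.get_obs();im=ctrl.camera("wrist");cv2.imwrite("pics/w18.png",im[...,::-1])
c=cam("wrist",o);print(o['eef_pos'],o['time_s'])
E
```

```text
time_s: 23.0
eef_pos: [0.4524, -0.121, 0.0713]
eef_rot: [0.467, -0.468, 0.532, -0.53]
wrist_force: [-0.0, -0.4, -2.0]
opening: 0.69
[ 0.45241186 -0.12103692  0.07128495] 23.0
```

View pics/w18.png

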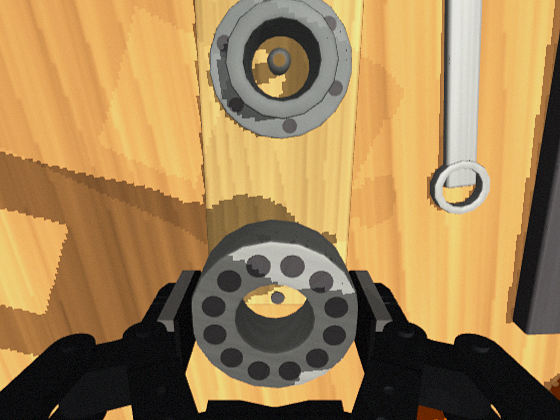

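```bash
python3 - <<'E'
from h import *
o=ctrl.get_obs();c=cam("wrist",o);print(o['eef_pos'],"dot",atz(c,278,298,.016),"hub post top",atz(c,279,60,.052),"end",atz(c,278,303,.016))
for p in [(.4535,-.122,.052),(.4535,-.122,.016),(.4665,-.033,.052)]:print(proj(c,p))
E
```

```text
[ 0.45303442 -0.12143098  0.07205538] dot [ 0.44954468 -0.16086676  0.016     ] hub post top [ 0.46579086 -0.03222874  0.052     ] end [ 0.44912345 -0.16423775  0.016     ]
[[276.59510225 265.47029323]]
[[276.4141173  237.01348575]]
[[280.99438236  61.80883681]]
```

```bash
python3 -m pendant '[0.0,0.001,-0.02,0,0,0,0.045,0,0,-0.015,0,0,0,0.045,0,0,-0.015,0,0,0,0.045,0,0,-0.006,0,0,0,0.045,0,0,-0.003,0,0,0,0.045,0,0,-0.001,0,0,0,0.045,0,0,0,0,0,0,0.045]'
```

```text
time_s: 23.92
eef_pos: [0.4528, -0.121, 0.0144]
eef_rot: [0.467, -0.467, 0.532, -0.53]
wrist_force: [-13.4, 5.9, 28.2]
opening: 0.695
```

```bash
python3 -m pendant '[0,0,0.001,0,0,0,0.045,0,0,0,0,0,0,0.045]';python3 -m pendant '[0,0,0,0,0,0,0.066,0,0,0,0,0,0,0.085,0,0,0,0,0,0,0.085,0,0,0,0,0,0,0.085]'; python3 -m pendant '[0,0,0.03,0,0,0,0.085,0,0,0.06,0,0,0,0.085,0,0,0.06,0,0,0,0.085,0,0,0.03,0,0,0,0.085,0,0,0,0,0,0,0.085]'
python3 - <<'E'
from h import *
for n in("wrist","top","scene"):
  cv2.imwrite(f"pics/{n}20.png",ctrl.camera(n)[...,::-1])
E
```

```text
time_s: 24.18
eef_pos: [0.4529, -0.121, 0.0145]
eef_rot: [0.467, -0.467, 0.531, -0.531]
wrist_force: [-8.2, 3.5, 13.7]
opening: 0.694
time_s: 24.68
eef_pos: [0.4533, -0.1213, 0.0132]
eef_rot: [0.467, -0.467, 0.531, -0.531]
wrist_force: [0.5, -0.7, 0.5]
opening: 0.995
time_s: 25.3
eef_pos: [0.455, -0.1222, 0.1962]
eef_rot: [-0.468, 0.466, -0.529, 0.533]
wrist_force: [-0.2, -0.1, -0.4]
opening: 0.999
```

View pics/wrist20.png

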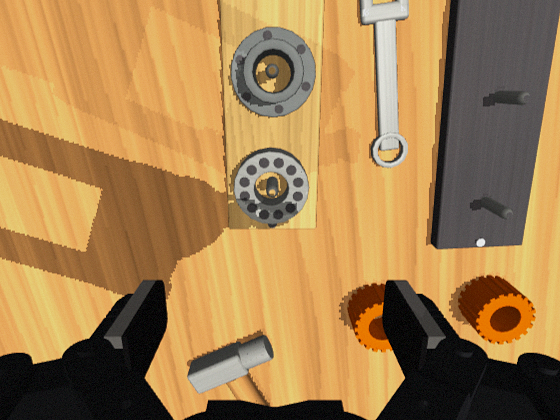

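View pics/scene20.png

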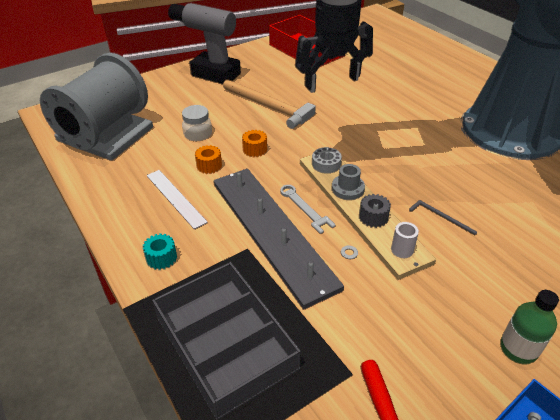

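```bash
python3 - <<'E'
import cv2
a=cv2.imread("pics/scene20.png")[130:290,290:450]; b=cv2.imread("pics/wrist20.png")[0:250,200:350]
cv2.imwrite("pics/z20.png",cv2.hconcat([cv2.resize(a,(450,450),interpolation=2),cv2.resize(b,(270,450),interpolation=2)]))
E
```

```text
(no output)
```

View pics/z20.png

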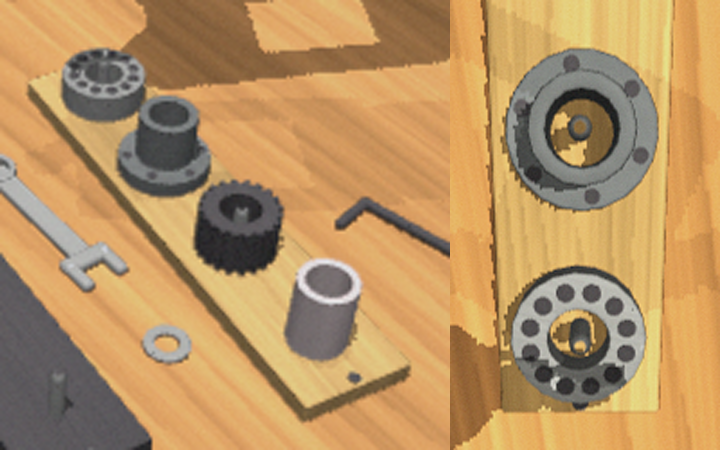

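```bash
python3 -c "
from bench import ctrl
print(ctrl.hand_in())"
```

```text
the job is handed in; nothing more can be done
None
```

All four parts are on the plywood assembly rack in reverse order, each over its post, and I handed the job in at about 25 s. From left to right they are sleeve, pinion, hub, bearing. I left the orange and turquoise look-alikes alone.

- **Final pictures:** The scene and wrist views show every part upright and flat on the board, the strip-down rack empty, and the open gripper well clear, about 0.2 m up. In the views that show it, each part has its post inside the bore.
- **Seating heights:** Each part was released with the gripper within about 0.1 mm of the height at which it was picked up.
- **Higher force on the bearing:** The bearing pressed on the board with about 28 N just before release, against 5 to 13 N for the others. That is below the limits. I eased up before opening, and it sits flat.
- **Bearing opening:** With the bearing gripped, the opening read about 59 mm rather than 62 mm. The grip held anyway.
- **Camera disagreement:** The wrist and top cameras differed by up to about 6 mm from the higher viewpoints. They agreed to within a few millimetres closer in, which is inside the 9 mm of play between bore and post.

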